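# Lengthen the sheet stop by one hole

### The arm

A 7-joint arm with a two-finger parallel gripper is mounted at the origin on the work surface. World frame = base frame: x ahead of the robot, y to its left, z up, the work surface at z = 0. Lengths are in m, angles in rad, forces in N, time in s.
With the tool pointing down it reaches from about 0.425 to 0.925 m from the base axis. Payload 6.8 kg.
Tool frame: the origin (TCP) lies midway between the tips of the shut fingers; the grasp point (between the pads) lies 19 mm behind it; z points along the fingers, y is the direction in which the jaws open and shut (so a half turn about z gives the same grasp; the last joint's range is limited). The gripper opens to 85 mm and grips with 20 to 120 N. Pads are 22 mm wide; open, the fingers measure 114 mm over their backs; the gripper's body (76 mm by 85 mm) begins 54 mm behind the grasp point. The pads swing forward as they close: fully open they stand 13 mm farther back than shut.
Start: joints at [-1.242, 0.477, 0.022, 1.555, -0.011, 1.109, -0.083], TCP at [0.286, 0.612, 0.231] pointing down, gripper open.
Joint ranges: [-2.96, 2.96], [-0.34, 2.1], [-1.41, 1.46], [0.24, 2.44], [-1.37, 4.51], [0.17, 1.92], [-2.96, 2.96]. Speed limits (rad/s): [2.39, 2.39, 3.14, 3.14, 3.14, 3.14, 3.14].

### API

Orientations are given as a rotation vector (axis times angle).
In Python, from bench import r gives the robot as it stands. The module is installed in compiled form; this text tells all that it offers.
- The arm moves only by the tool apply_moves, never from a script. Its argument "plan" is a list that holds one entry, the list of rows, each a list of 7 numbers: the turn, a rotation vector about the tool's x, y, z scaled (see below), then the shift along the tool's x, y, z scaled (see below), then the closure, from -1 (fully open) to 1 (shut). In form: [[[wx, wy, wz, tx, ty, tz, grip], ...]]. A call has 1 to 12 rows; each row is the pose to reach, as a shift and turn from the pose commanded when the call began, along the tool's axes at that moment, turning the shorter way round; what a row does not reach only later rows make up. The controller multiplies each number of a shift by 0.4 m and each number of a turn by 180 degrees. A row lasts 1/12 s, in which the tool goes at most 41.7 mm and 7.16 degrees, less where a joint would pass 70% of its speed; a pose out of reach is approached as far as the arm can. A call with a number of a shift or a turn outside -1 to 1 is refused whole. A call with a gripper value outside its range is refused whole. The fingers move at their own pace and stop on an object; "force" is the grip in N (left out, the last holds). Time passes only in rows, so rows that repeat a pose let the fingers close. It gives the time, the measured TCP pose, the force and the opening at its end, in the units of the state.
- r.get_obs(): the state, without advancing time (a new reading comes with each control period).
- r.grab_frame(name): name is "side" or "top" or "wrist"; returns a dict with "pixels" (400x640x3 uint8, blue, green, red), "fx", "fy", "cx", "cy" (pixels), "k1" (the pictures are not rectified: a ray, as slopes to the right and down, at radius r is drawn at 1 + k1 r^2 times it, then the intrinsics apply), "pose" (4x4, takes a point from camera to world coordinates). Camera axes: x right, y up, looking along -z (the intrinsics and any distortion apply to the point x, -y, -z); pixel columns grow to the right and rows downward; lengths in m; the calibration is good to about 2 mm. A picture is of the moment at which its call begins. There is no depth.
- r.hand_in(): hands the job in, once; it reports no verdict.
The state is a dict: "clock": time; "joints": joint angles; "qvel": joint speeds; "tau": joint torques, N m; "tcp_pos": TCP position; "orientation": TCP orientation; "contact_force": force on the tool from outside, world axes, zero at the start; "moment": the same for the moment, N m; "grip_width": finger opening in m.
Only numpy, scipy, OpenCV 4.12 (cv2) and the standard library are available. Lean on these libraries where they do the work, as an engineer would, in place of code of your own. Each camera call takes 0.05 s, during which the arm holds its last target. There are 200 camera calls.

### The job

Set the bench sheet stop one size longer: press the red snap button down flush with the yellow tube, slide the yellow tube one hole outwards (towards its stop plate, away from the clamp post) and let the button click fully up in the next hole. Push gently, never force the tube while it is locked, and leave the things lying around alone.

Things in the scene. Friction and masses are not known exactly. Their poses are not given: they have to be found in the camera images.
- nominal (a point): Sheet stop: yellow square tube 36 x 36 mm, 240 mm long, sliding on a clamped steel tube over a fixed grey bed (110 x 420 mm). Point on the red button's axis at the NOMINAL top face of the yellow tube, 84 mm over the bench. The real top face is up to 13 mm lower or higher (clamp set by hand, unmeasured): find it by touch. z up, y along the tubes, +y outwards (way to slide). Never moves.
- ledge_start (a point): Where the thumb ledge's working face is at the start: dark steel rib 30 mm wide, 6 thick, 14 high, on the yellow tube's top, 14 mm to +y of the button's axis, facing the button (-y). A fingertip pressing the button can push this face to +y and so slide the tube. Point at the face's middle at nominal height (real height as the top face's). Does not follow the tube.
- plate_start (a point): Where the top edge of the aluminium stop plate is at the start (nominal height): upright plate 110 mm wide, 70 mm high, 8 mm thick on the tube's outer (+y) end, 129 mm from the button, rising 14 mm above the tube's top face. Does not follow the tube.
- post (a point): Top of the dark clamp post at the inner (-y) end of the bed, 100 mm over the bench, 200 mm from the button. Fixed. Two dark fork cheeks, 62 mm high, guide the yellow tube 85 mm to +y of the button.
- sleeve (a joint): Position of the yellow tube in m: 0 with the button in the starting hole, growing outwards (+y), 0.036 with the next hole over the button. 1 mm of play either way when latched; about 2.5 N of sliding friction when free. The round 14 mm holes along its top are 36 mm apart: at the start one to +y of the button, one at it, two to -y.
- snap (a joint): Travel of the red button in m (12 mm wide, domed): 0 fully up, 7 mm proud of the yellow tube's top; 0.007 flush; 0.009 wholly under its wall. Spring 3 N at first, 6.5 N flush. Once flush (fingertip resting on the tube), about 10 to 13 N on the tube wedges it under the hole's edge; less pressed, it jams. It does not travel with the tube, and springs up in the next hole, locking it.
- furniture_mid (a point): Bystander: light wooden block 34 x 120 x 23 mm lying on the bench; its centre.
- tin_mid (a point): Bystander: blue tin 60 mm in diameter, 60 mm high; its centre. It stands some 130 mm from the tubes on their -x side.
- brush_mid (a point): Bystander: brush lying on the bench; a point on its handle.

How it is judged:
By the outcome, as a careful person would: the job done as asked, in the order asked, and still so for the second after the job is handed in, with the robot touching nothing.
It also fails if it takes over 40 s, if anything falls off the work surface, if the arm or the gripper's body presses on something with over 40 N, if the wrist force passes 120 N, or if a joint passes its speed limit or range.

## Working session

There is one attempt and no reset: what is moved stays moved. The work goes in short steps, Python scripts to look and compute and a tool call to move; the robot and the scene stay as the last step left them, time stands still between calls to the robot, and variables do not carry over. Pictures are saved under pics/ and viewed, on a budget of 10 in all, crops included, one or two more only if the job needs it, and the job is handed in when it is done.

Besides the shell and the picture viewer there is one more tool, called after "Emit:" in YAML: its name, and indented under it one key for each argument. apply_moves: Moves the arm, as the interface text tells. Its arguments: {"type":"object","properties":{"plan":{"type":"array","items":{"type":"array","items":{"type":"array","items":{"type":"number","minimum":-1,"maximum":1}}}},"force":{"type":"number"}},"required":["plan"]}

```bash
mkdir -p pics; python3 - <<'E'
from bench import r
import cv2,numpy as np
print(r.get_obs())
for n in("top","side"):
    f=r.grab_frame(n); cv2.imwrite(f"pics/{n}0.png",f["pixels"]); np.savez(f"{n}0.npz",**f)
    print(n,f["fx"],f["cx"],f["cy"],f["k1"],f["pose"])
E
```

```text
{'clock': 0.0, 'joints': array([-1.24213837,  0.47783071,  0.02234715,  1.55646777, -0.01149387,
        1.10928526, -0.08314714]), 'qvel': array([ 0.00062365, -0.00145678, -0.00027754,  0.00018999, -0.00142481,
        0.0004859 ,  0.00089943]), 'tau': array([ 2.28921863e-04, -5.96467638e+01,  1.60826314e+00, -2.81201041e+01,
        1.25361403e-02,  9.51319991e-03,  5.42172268e-05]), 'tcp_pos': array([0.28529461, 0.61108487, 0.23029845]), 'orientation': array([-6.80607169e-01, -3.06671717e+00,  2.89775674e-03]), 'contact_force': array([ 0.65434829, -0.16318403,  0.48439965]), 'moment': array([-0.02685607,  0.01417569,  0.02344086]), 'grip_width': 0.08540842474841906}
top 377.87129682265106 318.43479559136495 204.9884640800541 -0.08362119333034983 [[-0.00492454  0.9922113  -0.12446885  0.47916985]
 [-0.99998224 -0.00530387 -0.00271644  0.00214521]
 [-0.00335545  0.12445326  0.9922198   0.73734253]
 [ 0.          0.          0.          1.        ]]
side 393.489437088089 324.46828669710527 193.6942386363177 -0.08374228721805245 [[-0.99558194  0.07937778 -0.05015749  0.5214028 ]
 [-0.09284683 -0.75256645  0.65193803  0.44305227]
 [ 0.01400255  0.65371469  0.75661154  0.59913921]
 [ 0.          0.          0.          1.        ]]
```

View pics/top0.png

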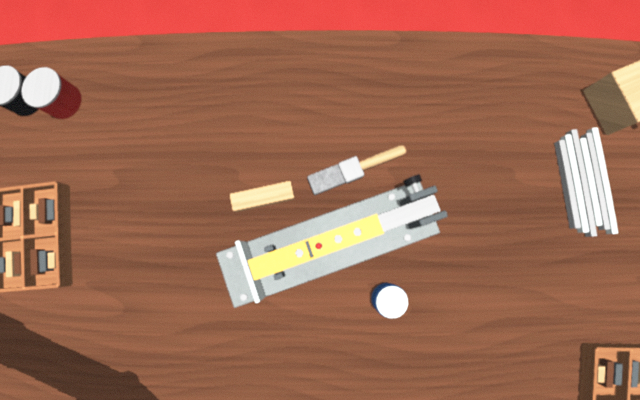

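View pics/side0.png

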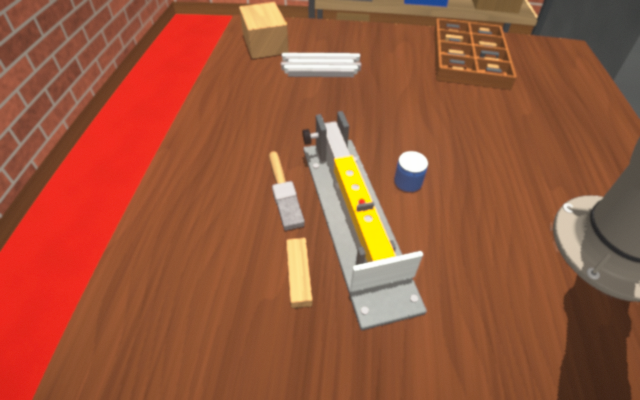

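The top view shows the button at (319,246), the ledge at (310,249), the plate at (247,272) and the post end at (430,205). In the side view the button is at (361,202), the ledge at (366,206) and the plate's top edge at about (386,265). Next I triangulate these points.

```bash
cat > h.py <<'E'
import numpy as np,cv2
from scipy.spatial.transform import Rotation as R
def ray(f,uv):
    fx,fy,cx,cy,k=[float(f[a]) for a in("fx","fy","cx","cy","k1")]
    K=np.array([[fx,0,cx],[0,fy,cy],[0,0,1]])
    p=cv2.undistortPoints(np.array([[uv]],float),K,np.array([k,0,0,0.]))[0,0]
    T=f["pose"]; d=T[:3,:3]@[p[0],-p[1],-1]; return T[:3,3],d/np.linalg.norm(d)
def plane(f,uv,z):
    o,d=ray(f,uv); return o+d*(z-o[2])/d[2]
def tri(f,a,g,b):
    o,d=ray(f,a);p,e=ray(g,b); s=np.linalg.lstsq(np.c_[d,-e],p-o,rcond=None)[0]
    A=o+d*s[0];B=p+e*s[1]; return (A+B)/2,np.linalg.norm(A-B)
def blobs(img,lo,hi,roi):
    x0,y0,x1,y1=roi; h=cv2.cvtColor(img,cv2.COLOR_BGR2HSV)
    m=cv2.inRange(h,lo,hi); z=np.zeros_like(m); z[y0:y1,x0:x1]=m[y0:y1,x0:x1]; return z
def red(img,roi):
    m=blobs(img,(0,150,60),(7,255,255),roi)|blobs(img,(173,150,60),(180,255,255),roi)
    v,u=np.nonzero(m); return np.array([u.mean(),v.mean()]),len(u)
E
python3 - <<'E'
from h import *
t=dict(np.load("top0.npz"));s=dict(np.load("side0.npz"))
rt=red(t["pixels"],(305,232,335,260));rs=red(s["pixels"],(345,190,380,215))
print(rt,rs,tri(t,rt[0],s,rs[0]),plane(t,rt[0],.088),plane(s,rs[0],.088))
for f,roi in((t,(235,200,400,290)),(s,(320,140,410,270))):
    m=blobs(f["pixels"],(20,150,100),(35,255,255),roi)
    m=cv2.morphologyEx(m,cv2.MORPH_CLOSE,np.ones((13,13)))
    c=max(cv2.findContours(m,0,2)[0],key=cv2.contourArea); b=cv2.minAreaRect(c);q=cv2.boxPoints(b)
    print(q.round(1).tolist(),[plane(f,x,.084).round(4).tolist() for x in q])
E
```

```text
(array([318.22727273, 245.54545455]), 22) (array([361.15384615, 201.53846154]), 13) (array([0.49110426, 0.00464477, 0.07734242]), np.float64(0.000407197622974646)) [0.49071199 0.00462222 0.088     ] [0.49192152 0.01357848 0.088     ]
[[274.0, 250.0], [274.0, 250.0], [274.0, 250.0], [274.0, 250.0]] [[0.4834, 0.0808, 0.084], [0.4834, 0.0808, 0.084], [0.4834, 0.0808, 0.084], [0.4834, 0.0808, 0.084]]
[[330.20001220703125, 160.39999389648438], [356.29998779296875, 150.6999969482422], [394.8999938964844, 254.89999389648438], [368.79998779296875, 264.6000061035156]] [[0.5525, -0.0838, 0.084], [0.5049, -0.1156, 0.084], [0.4363, 0.1116, 0.084], [0.4761, 0.1326, 0.084]]
```

```bash
python3 - <<'E'
from h import *
t=dict(np.load("top0.npz"))
h=cv2.cvtColor(t["pixels"],cv2.COLOR_BGR2HSV);print(h[258,275],h[240,365])
m=blobs(t["pixels"],(20,150,150),(35,255,255),(240,205,390,285))
c=np.argwhere(m)[:,::-1]; c=max(cv2.findContours(cv2.morphologyEx(m,cv2.MORPH_CLOSE,np.ones((5,5))),0,2)[0],key=cv2.contourArea)
q=cv2.boxPoints(cv2.minAreaRect(c)); P=np.array([plane(t,x,.075) for x in q]); print(q.round(),P.round(4))
L=[np.linalg.norm(P[i]-P[i-1]) for i in range(4)];print(np.round(L,4))
i=int(np.argmax(L)); d=P[i]-P[i-1]; d*=np.sign(d[1]); d/=np.linalg.norm(d); print("d",d,np.degrees(np.arctan2(d[1],d[0])))
v=cv2.fitLine(c,2,0,.01,.01).ravel(); 
b=plane(t,(318.23,245.55),.077);print("button",b)
g=(P.mean(0)-b); print("centroid off along/perp",g@d, g[0]*-d[1]+g[1]*d[0])
from bench import r
o=r.get_obs();M=R.from_rotvec(o["orientation"]).as_matrix()
print(M.round(3)); x=np.degrees(np.arctan2(M[1,0],M[0,0]));print("xang",x)
E
```

```text
[ 29 114 255] [ 25  53 248]
[[274. 250.]
 [274. 250.]
 [274. 250.]
 [274. 250.]] [[0.4835 0.0819 0.075 ]
 [0.4835 0.0819 0.075 ]
 [0.4835 0.0819 0.075 ]
 [0.4835 0.0819 0.075 ]]
[0. 0. 0. 0.]
d [nan nan nan] nan
button [0.49089962 0.00465948 0.077     ]
centroid off along/perp nan nan
[[-0.906  0.423 -0.001]
 [ 0.423  0.906 -0.002]
 [-0.    -0.002 -1.   ]]
xang 154.97609187321717<stdin>:8: RuntimeWarning: invalid value encountered in divide
```

```bash
python3 - <<'E'
from h import *
t=dict(np.load("top0.npz"))
m=blobs(t["pixels"],(24,90,150),(35,255,255),(240,212,390,285))
c=max(cv2.findContours(cv2.morphologyEx(m,cv2.MORPH_CLOSE,np.ones((9,9))),0,2)[0],key=cv2.contourArea)
q=cv2.boxPoints(cv2.minAreaRect(c)); P=np.array([plane(t,x,.075) for x in q]); print(q.round(),P.round(4))
L=[np.linalg.norm(P[i]-P[i-1]) for i in range(4)];print(np.round(L,4))
i=int(np.argmax(L)); d=P[i]-P[i-1]; d*=np.sign(d[1]); d/=np.linalg.norm(d); print("d",d,np.degrees(np.arctan2(d[1],d[0])))
b=plane(t,(318.23,245.55),.077)
g=(P.mean(0)-b); print("centroid off along/perp",g@d, g[0]*-d[1]+g[1]*d[0])
from bench import r
o=r.get_obs();M=R.from_rotvec(o["orientation"]).as_matrix()
x=np.degrees(np.arctan2(M[1,0],M[0,0])); a=np.degrees(np.arctan2(d[1],d[0]))
print("turn tool z scaled (for x along d)",-(a-x)/180)
g=np.array([b[0],b[1],.16])-d*.003*np.array([1,1,0]); print("tool shift scaled",M.T@(g-o["tcp_pos"])/.4)
E
```

```text
[[247. 260.]
 [376. 214.]
 [383. 234.]
 [254. 280.]] [[ 0.4663  0.1298  0.075 ]
 [ 0.5457 -0.0977  0.075 ]
 [ 0.5103 -0.1094  0.075 ]
 [ 0.4318  0.1169  0.075 ]]
[0.0369 0.2409 0.0373 0.2396]
d [-0.32959069  0.94412392 -0.        ] 109.24393412956151
centroid off along/perp 0.005750261876471798 0.0005161031980693194
turn tool z scaled (for x along d) 0.25406754302030926
tool shift scaled [-1.11223907 -1.16159747  0.17812117]
```

Emit:
apply_moves:
  plan:
    - [[0,0,0.254,-0.85,-0.88,0,1],[0,0,0.254,-0.85,-0.88,0,1],[0,0,0.254,-0.85,-0.88,0,1],[0,0,0.254,-0.85,-0.88,0,1],[0,0,0.254,-0.85,-0.88,0,1],[0,0,0.254,-0.85,-0.88,0,1],[0,0,0.254,-0.85,-0.88,0,1],[0,0,0.254,-0.85,-0.88,0,1],[0,0,0.254,-0.85,-0.88,0,1],[0,0,0.254,-0.85,-0.88,0,1],[0,0,0.254,-0.85,-0.88,0,1],[0,0,0.254,-0.85,-0.88,0,1]]
  force: 30

```text
clock: 1.1
tcp_pos: [0.4451, 0.1451, 0.2313]
orientation: [1.822, 2.559, -0.001]
contact_force: [0.9, -0.7, 0.2]
grip_width: -0.0001
```

```bash
cat > st.py <<'E'
from h import *
from bench import r
import sys
def goal(along,z,perp=0,b=(.4909,.0047),ang=109.24):
    a=np.radians(ang); d=np.array([np.cos(a),np.sin(a)]); n=np.array([-d[1],d[0]])
    o=r.get_obs();M=R.from_rotvec(o["orientation"]).as_matrix(); p=o["tcp_pos"]
    g=np.r_[np.array(b)+d*along+n*perp,z]
    D=np.c_[np.r_[d,0],np.r_[n,0],[0,0,1.]].T@M
    print("t",o["clock"],"tcp",p.round(4),"local(along,perp)",((p[:2]-b)@d).round(4),((p[:2]-b)@n).round(4),"F",o["contact_force"].round(2),"w",round(o["grip_width"],4))
    print("shift scaled",(M.T@(g-p)/.4).round(4)); W=np.c_[np.r_[d,0],-np.r_[n,0],[0,0,-1.]]
    print("turn scaled",(R.from_matrix(M.T@W).as_rotvec()/np.pi).round(4))
if __name__=="__main__": goal(*map(float,sys.argv[1:4]))
E
python3 st.py -0.003 0.15
```

```text
t 1.1 tcp [0.4451 0.1451 0.2313] local(along,perp) 0.1476 -0.003 F [ 0.93 -0.72  0.16] w -0.0001
shift scaled [-0.3765 -0.0065  0.2033]
turn scaled [-0.0001  0.0001 -0.0008]
```

Emit:
apply_moves:
  plan:
    - [[0,0,0,-0.376,-0.006,0.2,1],[0,0,0,-0.376,-0.006,0.2,1],[0,0,0,-0.376,-0.006,0.2,1],[0,0,0,-0.376,-0.006,0.2,1],[0,0,0,-0.376,-0.006,0.2,1],[0,0,0,-0.376,-0.006,0.2,1],[0,0,0,-0.376,-0.006,0.2,1]]

```text
clock: 1.68
tcp_pos: [0.4918, 0.0063, 0.1511]
orientation: [-1.819, -2.56, 0.001]
contact_force: [-0.2, 0.1, -0.2]
grip_width: -0.0001
```

```bash
python3 st.py -0.003 0.11; python3 - <<'E'
from bench import r
import cv2,numpy as np
for n in("wrist","side"):
    f=r.grab_frame(n); np.savez(f"{n}1.npz",**f); cv2.imwrite(f"pics/{n}1.png",f["pixels"]); print(f["pose"].round(3))
E
```

```text
t 1.6833 tcp [0.4918 0.0063 0.1511] local(along,perp) 0.0013 -0.0014 F [-0.16  0.08 -0.2 ] w -0.0001
shift scaled [-0.0107 -0.0033  0.1028]
turn scaled [-0.0003 -0.0001 -0.0001]
[[ 0.944 -0.318 -0.087  0.47 ]
 [ 0.33   0.909  0.254  0.07 ]
 [-0.001 -0.269  0.963  0.294]
 [ 0.     0.     0.     1.   ]]
[[-0.996  0.079 -0.05   0.521]
 [-0.093 -0.753  0.652  0.443]
 [ 0.014  0.654  0.757  0.599]
 [ 0.     0.     0.     1.   ]]
```

View pics/wrist1.png

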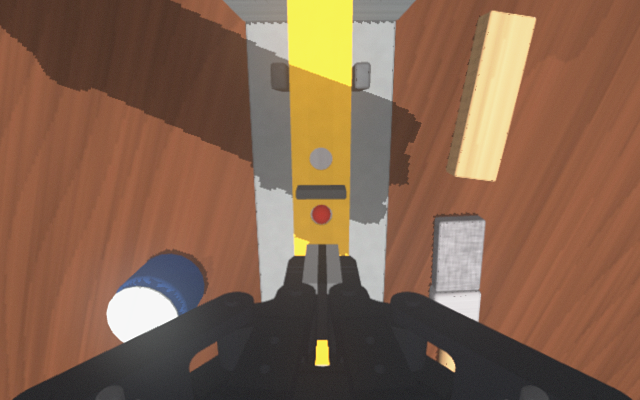

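The wrist view shows the button at (321,214), the ledge at (321,192), the next hole at (321,159) and the shut fingertips at about (322,245).

```bash
python3 - <<'E'
from h import *
w=dict(np.load("wrist1.npz"));t=dict(np.load("top0.npz"));s=dict(np.load("side0.npz"))
rw=red(w["pixels"],(300,195,345,235));rt=red(t["pixels"],(305,232,335,260));rs=red(s["pixels"],(345,190,380,215))
print(rw,tri(w,rw[0],t,rt[0]),tri(w,rw[0],s,rs[0]))
for z in(.074,.077,.08):
    b=plane(w,rw[0],z); 
    A=plane(w,(rw[0][0],197),z+3e-3); print(z,b,"ledge near edge dist",A-b, "hole",plane(w,(321,159),z-.004)-b)
P=[plane(w,x,.075) for x in((292,200),(350.5,200))];print("width",np.linalg.norm(P[0]-P[1]),np.mean(P,0))
cv2.imwrite("pics/w1c.png",cv2.resize(w["pixels"][180:270,270:375],None,fx=6,fy=6,interpolation=cv2.INTER_NEAREST))
# tip: bounds of the tip at TCP height
print([ (plane(w,x,.151)-[.4918,.0063,.151]).round(4).tolist() for x in((304,245),(340,245),(322,245))])
E
```

```text
(array([321.02916667, 213.74166667]), 240) (array([0.49112501, 0.00472527, 0.0783988 ]), np.float64(0.0005025064417458456)) (array([0.49139235, 0.00446422, 0.07720375]), np.float64(0.00020041596013346474))
0.074 [0.49181309 0.00346764 0.074     ] ledge near edge dist [-0.00394533  0.01133942  0.003     ] hole [-0.01155368  0.03301574 -0.004     ]
0.077 [0.49150937 0.00436971 0.077     ] ledge near edge dist [-0.00389491  0.01119493  0.003     ] hole [-0.01139331  0.03255686 -0.004     ]
0.08 [0.49120565 0.00527177 0.08      ] ledge near edge dist [-0.0038445   0.01105044  0.003     ] hole [-0.01123294  0.03209798 -0.004     ]
width 0.037275075801004795 [0.48881858 0.01248062 0.075     ]
[[-0.0101, 0.0046, 0.0], [0.0046, 0.0097, 0.0], [-0.0027, 0.0071, 0.0]]
```

View pics/w1c.png

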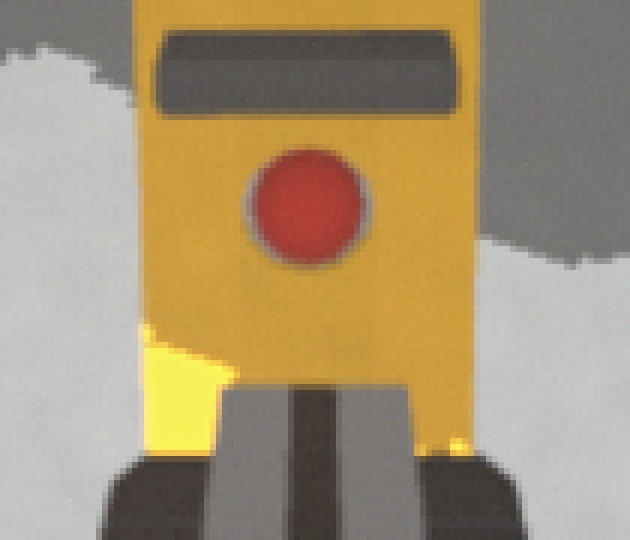

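The zoomed view shows the button centred on the tube with its ring, and the ledge beyond it. The fingertip is about 16 mm wide and lined up within 1–2 mm. The button is at (0.4912, 0.0046), and I estimate the top face at z ≈ 0.0745. I'll descend next.

```bash
sed -i 's/b=(.4909,.0047)/b=(.4912,.0046)/' st.py; python3 st.py 0 0.090
```

```text
t 1.7833 tcp [0.4921 0.0078 0.1517] local(along,perp) 0.0027 -0.0019 F [ 0.13  1.1  -0.2 ] w 0.0
shift scaled [-0.0068 -0.005   0.1543]
turn scaled [ 0.0003 -0.0002  0.0008]
```

Emit:
apply_moves:
  plan:
    - [[0,0,0,-0.005,-0.004,0.08,1],[0,0,0,-0.005,-0.004,0.154,1],[0,0,0,-0.005,-0.004,0.154,1],[0,0,0,-0.005,-0.004,0.154,1],[0,0,0,-0.005,-0.004,0.154,1],[0,0,0,-0.005,-0.004,0.154,1]]

```text
clock: 2.28
tcp_pos: [0.4925, 0.0043, 0.0915]
orientation: [1.816, 2.561, 0.004]
contact_force: [0.4, 0.8, 0.2]
grip_width: 0.0001
```

```bash
for i in 1 2 3; do python3 st.py 0 0.08;done; python3 - <<'E'
from bench import r
import cv2,numpy as np
for n in("wrist","side"):
    f=r.grab_frame(n); np.savez(f"{n}2.npz",**f)
    im=f["pixels"]; im=im[130:290,270:375] if n=="wrist" else im[120:280,300:420]
    cv2.imwrite(f"pics/{n}2.png",cv2.resize(im,None,fx=3.5,fy=3.5))
a=[cv2.imread(f"pics/{n}2.png") for n in("wrist","side")]; cv2.imwrite("pics/both2.png",np.hstack(a))
E
python3 st.py 0 .08
```

```text
t 2.2833 tcp [0.4925 0.0043 0.0915] local(along,perp) -0.0007 -0.0012 F [0.36 0.78 0.16] w 0.0001
shift scaled [ 0.0017 -0.003   0.0286]
turn scaled [0.001  0.0001 0.0004]
t 2.2833 tcp [0.4925 0.0043 0.0915] local(along,perp) -0.0007 -0.0012 F [0.36 0.78 0.16] w 0.0001
shift scaled [ 0.0017 -0.003   0.0286]
turn scaled [0.001  0.0001 0.0004]
t 2.2833 tcp [0.4925 0.0043 0.0915] local(along,perp) -0.0007 -0.0012 F [0.36 0.78 0.16] w 0.0001
shift scaled [ 0.0017 -0.003   0.0286]
turn scaled [0.001  0.0001 0.0004]
t 2.3833 tcp [0.4923 0.0041 0.0912] local(along,perp) -0.0008 -0.0008 F [ 0.17 -0.37 -0.02] w -0.0002
shift scaled [ 0.0021 -0.0022  0.028 ]
turn scaled [0.0009 0.     0.0002]
```

View pics/both2.png

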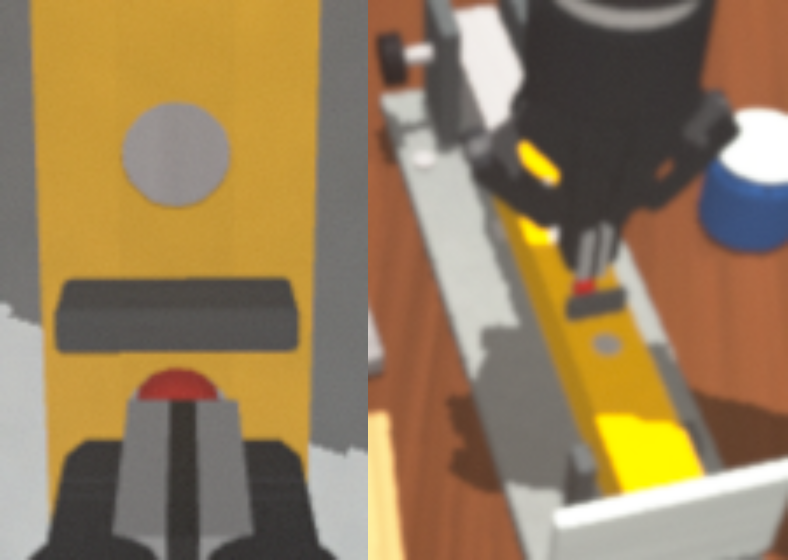

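The fingertip is centred over the button and the ledge is clear ahead of it. I'll now feel downwards.

Emit:
apply_moves:
  plan:
    - [[0,0,0,0.003,-0.002,0.015,1],[0,0,0,0.003,-0.002,0.022,1],[0,0,0,0.003,-0.002,0.025,1],[0,0,0,0.003,-0.002,0.025,1],[0,0,0,0.003,-0.002,0.025,1]]

```text
clock: 2.8
tcp_pos: [0.4904, 0.0046, 0.0799]
orientation: [1.819, 2.561, 0.001]
contact_force: [-0.2, 0.5, 5.0]
grip_width: 0.0
```

Emit:
apply_moves:
  plan:
    - [[0,0,0,0,0,0.003,1],[0,0,0,0,0,0.005,1],[0,0,0,0,0,0.005,1]]

```text
clock: 3.05
tcp_pos: [0.4905, 0.0046, 0.0779]
orientation: [1.819, 2.561, 0.001]
contact_force: [0.7, 0.0, 5.7]
grip_width: -0.0001
```

Emit:
apply_moves:
  plan:
    - [[0,0,0,0,0,0.003,1],[0,0,0,0,0,0.005,1],[0,0,0,0,0,0.005,1]]

```text
clock: 3.3
tcp_pos: [0.4905, 0.0047, 0.0767]
orientation: [-1.819, -2.561, -0.002]
contact_force: [-3.1, 1.6, 15.1]
grip_width: 0.0
```

Contact with the tube: at z ≈ 0.0767 the force jumps to 15 N. The button is flush with the fingertip resting on the tube. Next I creep towards the ledge.

Emit:
apply_moves:
  plan:
    - [[0,0,0,0.004,0,0,1],[0,0,0,0.008,0,0,1],[0,0,0,0.008,0,0,1]]

```text
clock: 3.55
tcp_pos: [0.4899, 0.0064, 0.0767]
orientation: [1.819, 2.559, 0.001]
contact_force: [-0.3, -2.0, 13.1]
grip_width: -0.0001
```

```bash
python3 st.py 0 0.077
```

```text
t 3.55 tcp [0.4899 0.0064 0.0767] local(along,perp) 0.0021 0.0006 F [-0.29 -1.96 13.08] w -0.0001
shift scaled [-0.0053  0.0016 -0.0008]
turn scaled [ 0.0005  0.0004 -0.0003]
```

Emit:
apply_moves:
  plan:
    - [[0,0,0,0.003,0,0,1],[0,0,0,0.005,0,0,1],[0,0,0,0.005,0,0,1]]

```text
clock: 3.8
tcp_pos: [0.4894, 0.0078, 0.0767]
orientation: [1.819, 2.558, 0.001]
contact_force: [0.2, -4.1, 12.1]
grip_width: -0.0004
```

```bash
python3 st.py 0 0.077
```

```text
t 3.8 tcp [0.4894 0.0078 0.0767] local(along,perp) 0.0037 0.0007 F [ 0.25 -4.08 12.05] w -0.0004
shift scaled [-0.0092  0.0017 -0.0008]
turn scaled [ 0.0005  0.0006 -0.0004]
```

Emit:
apply_moves:
  plan:
    - [[0,0,0,0.003,0,0.0005,1],[0,0,0,0.004,0,0.001,1],[0,0,0,0.004,0,0.001,1]]

```text
clock: 4.05
tcp_pos: [0.4891, 0.0088, 0.0766]
orientation: [1.82, 2.557, 0.001]
contact_force: [-1.0, -5.5, 16.8]
grip_width: 0.0
```

```bash
python3 st.py 0 0.077
```

```text
t 4.05 tcp [0.4891 0.0088 0.0766] local(along,perp) 0.0046 0.0006 F [-1.04 -5.5  16.84] w 0.0
shift scaled [-0.0116  0.0015 -0.0009]
turn scaled [ 0.0006  0.0007 -0.0006]
```

```bash
cat > look.py <<'E'
from h import *
from bench import r
import sys
f=r.grab_frame("wrist"); n=sys.argv[1]
cv2.imwrite(f"pics/{n}.png",cv2.resize(f["pixels"][100:280,260:385],None,fx=3.3,fy=3.3))
h=cv2.cvtColor(f["pixels"],cv2.COLOR_BGR2HSV); a=np.radians(109.24); d=np.array([np.cos(a),np.sin(a)])
# holes: unsaturated blobs, on the yellow tube
m=((h[...,1]<90)&(h[...,2]>90)).astype(np.uint8); m[:,:285]=0; m[:,357:]=0
k,_,S,C=cv2.connectedComponentsWithStats(m)
for i in range(1,k):
    if S[i,4]>150: print(S[i].tolist(),C[i].round(1),"along",((plane(f,C[i],.0765)[:2]-[.4912,.0046])@d).round(4))
E
python3 look.py w3
```

```text
[308, 168, 33, 31, 826] [323.9 183.1] along 0.0396
[302, 245, 16, 49, 563] [310.8 266.9] along 0.0019
[326, 245, 17, 49, 565] [332.7 266.5] along 0.0021
```

View pics/w3.png

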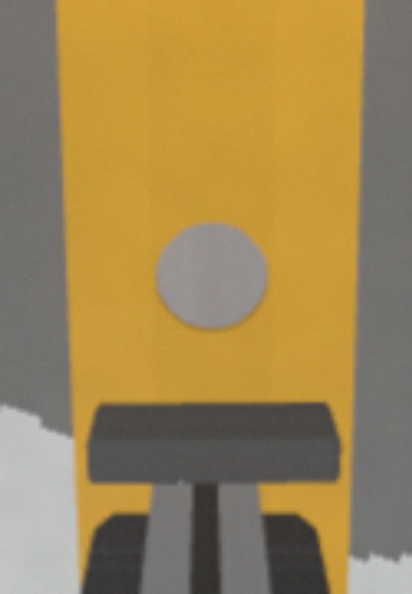

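The fingertip is up against or just at the ledge, with the hole at (324,183). I'll compare the hole's position with the earlier frames.

```bash
python3 - <<'E'
from h import *
a=np.radians(109.24); d=np.array([np.cos(a),np.sin(a)])
for n in("wrist1","wrist2"):
    f=dict(np.load(n+".npz"));h=cv2.cvtColor(f["pixels"],cv2.COLOR_BGR2HSV)
    m=((h[...,1]<90)&(h[...,2]>90)).astype(np.uint8); m[:,:300]=0; m[:,345:]=0
    k,_,S,C=cv2.connectedComponentsWithStats(m)
    for i in range(1,k):
        if S[i,4]>150: print(n,S[i,:4],C[i].round(1),"along",((plane(f,C[i],.0765)[:2]-[.4912,.0046])@d).round(4))
E
python3 st.py 0 .077
```

```text
wrist1 [310 148  22  22] [320.4 158.3] along 0.0351
wrist1 [302 245  17  49] [311.1 266.7] along -0.0376
wrist1 [326 245  16  49] [332.7 266.2] along -0.0372
wrist2 [305 160  31  29] [319.8 173.7] along 0.0352
wrist2 [326 241  16  53] [332.6 265.6] along -0.01
wrist2 [302 242  17  52] [310.8 265.9] along -0.0102
t 4.1 tcp [0.4891 0.0088 0.0766] local(along,perp) 0.0046 0.0006 F [-2.18 -5.65 15.5 ] w -0.0001
shift scaled [-0.0116  0.0015 -0.0009]
turn scaled [ 0.0007  0.0007 -0.0006]
```

The tube has moved with the finger by 4.4 mm, well past the 1 mm of play, so the button is already under the hole's edge and peak force was low. I'll carry on about 8 mm with the same press.

Emit:
apply_moves:
  plan:
    - [[0,0,0,0.006,0,0,1],[0,0,0,0.012,0,0,1],[0,0,0,0.018,0,0,1],[0,0,0,0.02,0,0,1],[0,0,0,0.02,0,0,1]]

```text
clock: 4.52
tcp_pos: [0.4861, 0.0171, 0.0765]
orientation: [1.82, 2.559, 0.001]
contact_force: [-1.8, -2.6, 17.0]
grip_width: 0.0003
```

```bash
python3 st.py .02 0.077; python3 look.py w4
```

```text
t 4.5167 tcp [0.4861 0.0171 0.0765] local(along,perp) 0.0135 0.0007 F [-1.76 -2.64 16.99] w 0.0003
shift scaled [ 0.0162  0.0017 -0.0011]
turn scaled [ 0.0005  0.0004 -0.0004]
[308, 168, 33, 32, 834] [323.8 183.3] along 0.0484
[326, 245, 16, 49, 561] [332.7 266.6] along 0.0109
[302, 246, 16, 48, 560] [310.8 267. ] along 0.0107
```

The tube is at about 13 mm and following the finger one to one, with only about 3 N sideways. I'll ease the press slightly and go on about 18 mm.

Emit:
apply_moves:
  plan:
    - [[0,0,0,0.006,0,-0.001,1],[0,0,0,0.012,0,-0.001,1],[0,0,0,0.018,0,-0.001,1],[0,0,0,0.024,0,-0.001,1],[0,0,0,0.03,0,-0.001,1],[0,0,0,0.036,0,-0.001,1],[0,0,0,0.042,0,-0.001,1],[0,0,0,0.045,0,-0.001,1],[0,0,0,0.045,0,-0.001,1]]

```text
clock: 5.32
tcp_pos: [0.4797, 0.0353, 0.0766]
orientation: [1.819, 2.561, 0.001]
contact_force: [-3.6, 1.2, 14.3]
grip_width: 0.0
```

```bash
python3 st.py .02 0.077; python3 look.py w5
```

```text
t 5.3167 tcp [0.4797 0.0353 0.0766] local(along,perp) 0.0328 0.0008 F [-3.58  1.17 14.34] w 0.0
shift scaled [-0.0321  0.0019 -0.0011]
turn scaled [ 0.0003 -0.0001 -0.0001]
[308, 168, 33, 32, 826] [323.9 183. ] along 0.0678
[302, 245, 16, 49, 565] [310.8 267. ] along 0.0301
[326, 246, 16, 48, 558] [332.7 266.7] along 0.0302
```

Emit:
apply_moves:
  plan:
    - [[0,0,0,0.004,0,0,1],[0,0,0,0.0075,0,0,1],[0,0,0,0.0085,0,0,1],[0,0,0,0.0085,0,0,1]]

```text
clock: 5.7
tcp_pos: [0.4787, 0.038, 0.0766]
orientation: [1.819, 2.56, 0.001]
contact_force: [-1.8, -1.2, 13.2]
grip_width: -0.0
```

```bash
python3 st.py .02 0.077; python3 look.py w6; python3 - <<'E'
from bench import r
import cv2,numpy as np
f=r.grab_frame("side");cv2.imwrite("pics/s6.png",cv2.resize(f["pixels"][130:280,310:430],None,fx=4,fy=4))
E
```

```text
t 5.7 tcp [0.4787 0.038  0.0766] local(along,perp) 0.0356 0.0008 F [-1.79 -1.21 13.23] w -0.0
shift scaled [-0.0391  0.002  -0.001 ]
turn scaled [ 0.0003  0.0001 -0.0002]
[308, 168, 33, 32, 830] [323.9 183.2] along 0.0705
[325, 245, 17, 49, 560] [332.6 266.5] along 0.0331
[302, 246, 16, 48, 562] [310.8 267. ] along 0.0329
```

View pics/s6.png

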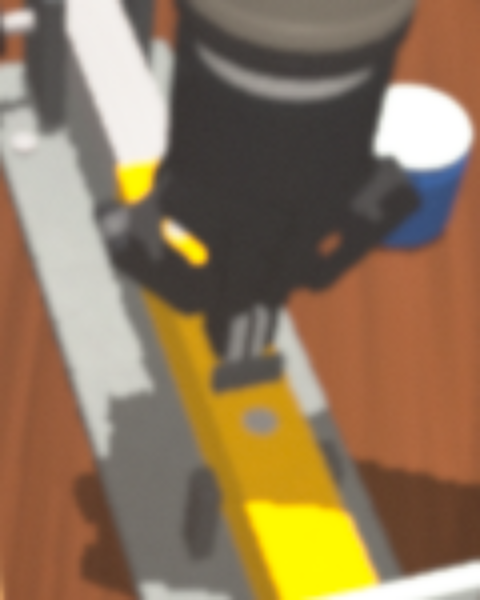

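The tube is at about 35.3 mm by the hole. The button is hidden behind the hand in this side view. I'll nudge 1 mm more to feel for the lock.

Emit:
apply_moves:
  plan:
    - [[0,0,0,0.002,0,0,1],[0,0,0,0.003,0,0,1],[0,0,0,0.003,0,0,1]]

```text
clock: 6.05
tcp_pos: [0.4784, 0.0388, 0.0766]
orientation: [1.819, 2.559, 0.001]
contact_force: [-1.3, -3.9, 12.6]
grip_width: -0.0006
```

```bash
python3 st.py .02 0.077; python3 look.py w7
```

```text
t 6.05 tcp [0.4784 0.0388 0.0766] local(along,perp) 0.0365 0.0008 F [-1.27 -3.86 12.57] w -0.0006
shift scaled [-0.0412  0.002  -0.0011]
turn scaled [ 0.0004  0.0003 -0.0003]
[308, 168, 33, 32, 831] [323.9 183.2] along 0.0714
[326, 245, 16, 49, 561] [332.7 266.5] along 0.0339
[302, 246, 16, 48, 560] [310.8 267. ] along 0.0337
```

The tube is at about 36.2 mm, the nominal spot. I'll lift straight up and check the button.

Emit:
apply_moves:
  plan:
    - [[0,0,0,-0.002,0,-0.01,1],[0,0,0,-0.003,0,-0.05,1],[0,0,0,-0.003,0,-0.13,1],[0,0,0,0.15,0,-0.2,1],[0,0,0,0.15,0,-0.2,1],[0,0,0,0.15,0,-0.2,1],[0,0,0,0.15,0,-0.2,1],[0,0,0,0.15,0,-0.2,1],[0,0,0,0.15,0,-0.2,1]]

```text
clock: 6.85
tcp_pos: [0.4575, 0.0951, 0.155]
orientation: [-1.82, -2.56, 0.003]
contact_force: [-0.9, 0.6, 0.4]
grip_width: 0.0002
```

```bash
python3 st.py 0 0.077; python3 - <<'E'
from h import *
from bench import r
f=r.grab_frame("side");g=r.grab_frame("top")
p,q=f["pixels"],g["pixels"]
cv2.imwrite("pics/s8.png",np.hstack([cv2.resize(p[130:280,310:420],None,fx=3.6,fy=3.6),cv2.resize(q[170:320,230:340],None,fx=3.6,fy=3.6)]))
s=red(p,(335,180,390,225));t=red(q,(300,232,340,260)); print(s,t,tri(f,s[0],g,t[0]))
s0=dict(np.load("side0.npz"));print(red(s0["pixels"],(335,180,390,225)))
E
```

```text
t 6.85 tcp [0.4575 0.0951 0.155 ] local(along,perp) 0.0966 0.002 F [-0.9   0.64  0.35] w 0.0002
shift scaled [-0.2413  0.0056  0.1952]
turn scaled [-0.0005  0.0002 -0.0004]
(array([361.69230769, 201.07692308]), 13) (array([318.11111111, 245.27777778]), 18) (array([0.49092364, 0.00489325, 0.07906329]), np.float64(0.0008247546008937217))
(array([361.15384615, 201.53846154]), 13)
```

View pics/s8.png

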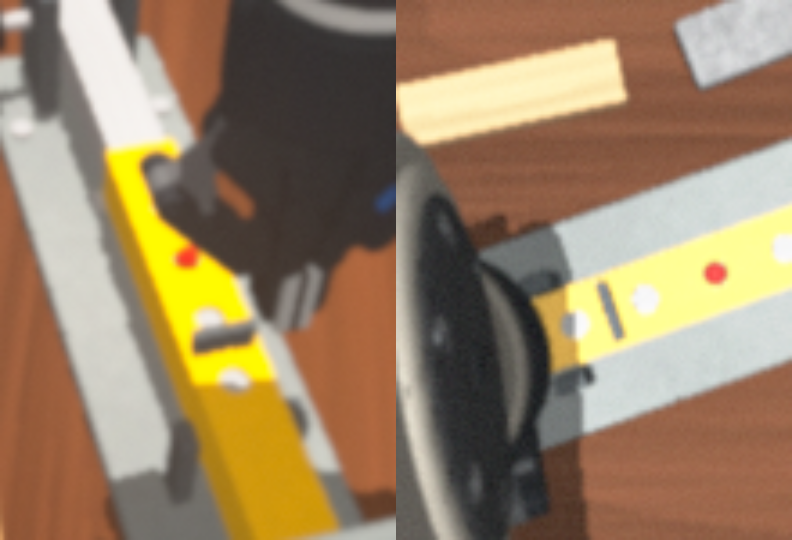

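The button shows through the second hole (side image 361.7,201.1), at the same spot and with the same red area as at the start. Its triangulated height is 0.079 m, against 0.077 before. The vacated hole now lies between it and the ledge. The arm is clear of everything, so I'll hand in.

```bash
python3 -c "
from bench import r
print(r.hand_in())"
```

```text
the job is handed in; nothing more can be done
None
```

The sheet stop is set one hole longer and the job is handed in, after about 7 s of the 40 s allowed.

**What I did:**
- I pressed the button flush; the tube's top face turned out to be at about z = 0.0767 m.
- With the fingertip resting on the tube at about 12–17 N, I slid the tube outwards in small steps.
- I then lifted clear.

**Last checks:**
- **Tube position:** its hole moved about 36.2 mm outwards, against 36 mm nominal.
- **Button:** it shows through the next hole at the same place as at the start, with the same red area in the side view (slightly less in the top view). Its height is 0.079 m, against 0.077–0.078 m before, which is within camera error.
- **Contact:** the last force reading before hand-in was about 1 N of noise, so the robot was touching nothing. The wooden block, brush and tin looked undisturbed where they were in view.

**What differed or was not checked:**
- The tube was carried mostly by fingertip friction rather than by a firm push on the ledge. Sideways force at each reading was at most about 6 N, below the expected 10–13 N.
- I did not push against the latched tube afterwards or take a close-up, so the click was confirmed only from the pictures.

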